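# Flip the glass plaque and clear the grinder's catch tray

### The job

Clear the grinder's catch tray. Seat the wide-flanged glass plaque, face (raised block) up, in the pocket of the flipper plate, with the plate laid fully back on its open side (swing it there first if you find it otherwise), let go of the plaque, swing the plate right over so that the plaque drops face-down into the nest, and swing the empty plate all the way back, leaving the plaque lying flat in the nest. Put every stepped glass casting into the tote, standing on its broad base on the tote's floor and not on another casting, and leave the goblet, the flask and the paperweight alone.

Things in the scene. Friction and masses are not known exactly. Their poses are not given: they have to be found in the camera images.
- plaque: the amber-glass plaque: a flange 70 x 90 x 8 mm (x, y, z) with a raised block 36 x 44 x 20 mm in the middle of its face, 28 mm high in all, 0.2 kg; origin at the centre of the flange's plain back, z pointing out of the face through the raised block. It starts face up in the catch tray, at the end nearer the robot. Half a turn about z makes no difference
- cast1: a stepped amber-glass casting: a base block 44 x 64 x 18 mm (x, y, z) and on it a narrower upper step 28 x 48 x 24 mm, 42 mm high in all, 0.2 kg; origin at the centre of its underside, z up through the upper step. All castings are alike; 3 to 5 of the five are present (None: absent)
- cast2: a stepped amber-glass casting: a base block 44 x 64 x 18 mm (x, y, z) and on it a narrower upper step 28 x 48 x 24 mm, 42 mm high in all, 0.2 kg; origin at the centre of its underside, z up through the upper step. All castings are alike; 3 to 5 of the five are present (None: absent)
- cast3: a stepped amber-glass casting: a base block 44 x 64 x 18 mm (x, y, z) and on it a narrower upper step 28 x 48 x 24 mm, 42 mm high in all, 0.2 kg; origin at the centre of its underside, z up through the upper step. All castings are alike; 3 to 5 of the five are present (None: absent)
- cast4: a stepped amber-glass casting: a base block 44 x 64 x 18 mm (x, y, z) and on it a narrower upper step 28 x 48 x 24 mm, 42 mm high in all, 0.2 kg; origin at the centre of its underside, z up through the upper step. All castings are alike; 3 to 5 of the five are present (None: absent)
- cast5: a stepped amber-glass casting: a base block 44 x 64 x 18 mm (x, y, z) and on it a narrower upper step 28 x 48 x 24 mm, 42 mm high in all, 0.2 kg; origin at the centre of its underside, z up through the upper step. All castings are alike; 3 to 5 of the five are present (None: absent)
- tray: the grinder's fixed catch tray, an open steel tray 280 x 160 mm (x, y) with walls 22 mm high and 5 mm thick, floor 5 mm above the table; origin at the centre of its underside. A chute and a low grey machine, 150 mm high, stand beyond its far (+x) end, from 140 to 450 mm from the origin. It may stand left or right of the flipper
- tote: the fixed grey plastic tote, an open box 220 x 180 x 50 mm (x, y, z), walls and floor 5 mm thick; origin at the centre of its underside. It stands on the side of the flipper where the tray is not
- fixture: the fixed base of the flipper, an aluminium plate 215 x 116 mm (x, y) on the table; origin at the centre of its underside, under the hinge. The hinge runs along its y axis; the flipper plate lies open on its -x side, the white nest is on its +x side
- hinge (a point): the middle of the hinge axis, 37 mm above the table; its axes are those of the base
- flip (a joint): angle of the flipper plate: 0 = lying open on the -x (robot) side, pocket up; 3.14 = turned right over, pocket down above the nest; stops at both ends. The hinge is stiff (0.5 N m of friction): the plate stays at whatever angle it is left, so it must be taken right to its stop. It is found at any angle
- pocket (a point): centre of the pocket's floor in the flipper plate, moving with it, 49 mm from the hinge; z points out of the pocket (up when open, then 26 mm above the table), axes as the base's at angle 0. The pocket is 74 (x) by 94 mm (y), walls 7 mm high: the plaque's 70 mm side goes along x, 2 mm to spare all round
- keeper_l (a joint): turn of one of two alike flat steel keepers, 40 x 14 mm, pivoted on the plate at the pocket's two y sides and geared to the hinge (2 x its angle). Once the plate is lifted about 9 degrees they turn in over the flange, hold the plaque as it goes over, and turn out in the last 9 degrees on the other side, so that it drops about 10 mm into the nest. At both ends of the swing they are clear
- handle (a point): middle of the plate's handle, a steel bar 12 mm thick, 80 mm long, parallel to the hinge, 135 mm from its axis, moving with the plate; 37 mm above the table at either end of the swing. Two thin arms at its ends join it to the plate, whose edge is 43 mm from the bar: 70 mm of the bar are free to take from above, and it can turn in a grip
- nest (a point): centre of the nest at the height of its two ledges, 30 mm above the table, 47.5 mm from the hinge on the +x side of the base. The plaque's flange lies on the ledges, its raised block hanging between them; the white walls round the nest rise 10 mm above the ledges and leave the plaque 3 to 4 mm on each side
- goblet: a clear glass goblet, 72 mm wide, 150 mm high; loose, not part of the job; origin at the centre of its underside
- flask: a blue glass bottle, 60 mm wide, 150 mm high; loose, not part of the job; origin at the centre of its underside
- weight: a green glass paperweight, 72 mm wide, 56 mm high; loose, not part of the job; origin at the centre of its underside

How it is judged:
By the outcome, as a careful person would: the job done as asked, in the order asked, and still so for the second after the job is handed in, with the robot touching nothing.
Of cast1, cast2, cast3, cast4, cast5 only 3 to 5 are there at a start; the rules pass over those that are not, and their reading is None.
At some moment in a run one of cast1, cast2, cast3, cast4, cast5 may be knocked a few centimetres aside while the robot is not near it.
It also fails if it takes over 210 s, if anything falls off the work surface, if the arm or the gripper's body presses on something with over 40 N, if the wrist force passes 120 N, or if a joint passes its speed limit or range.

### The arm

A 6-joint arm with a two-finger parallel gripper is mounted at the origin on the work surface. World frame = base frame: x ahead of the robot, y to its left, z up, the work surface at z = 0. Lengths are in m, angles in rad, forces in N, time in s.
With the tool pointing down it reaches from about 0.375 to 0.975 m from the base axis. Payload 3.8 kg.
Tool frame: the origin (TCP) lies midway between the tips of the shut fingers; the grasp point (between the pads) lies 19 mm behind it; z points along the fingers, y is the line along which they close (so a half turn about z gives the same grasp; the last joint's range is limited). The gripper opens to 85 mm and grips with 20 to 120 N. Pads are 22 mm wide; open, the fingers measure 114 mm over their backs; the gripper's body (76 mm by 85 mm) begins 54 mm behind the grasp point. The pads swing forward as they close: fully open they stand 13 mm farther back than shut.
Start: joints at [1.25, 0.264, 1.604, -0, 1.274, -0.037], TCP at [0.189, 0.648, 0.231] pointing down, gripper open.
Joint ranges: [-2.63, 2.63], [-0.94, 2.18], [0.31, 2.57], [-1.31, 4.45], [0, 2.66], [-2.55, 2.55]. Speed limits (rad/s): [2.57, 2.57, 3.14, 3.14, 3.14, 3.14].

### API

Orientations are given as a rotation vector (axis times angle).
In Python, from workcell import sensors, viewer, job gives the robot as it stands.
- The arm moves only by the shell command python3 -m inch 'ROWS' [FORCE]. ROWS is JSON, one flat list of numbers, 7 for each row, row after row: the shift along the tool's x, y, z in mm, then the turn, a rotation vector about the tool's x, y, z in degrees, then the finger opening in mm, from 0 to 85.4. A call has exactly 8 rows; each row shifts and turns the commanded pose from where the row before left it, along the tool's axes as they then stand; what a row does not reach is not made up. A row lasts 1/10 s, in which the tool goes at most 50 mm and 8.59 degrees, less where a joint would pass 70% of its speed; a pose out of reach is approached as far as the arm can. A call is refused whole if a number of a shift passes 50 or a number of a turn 8.59, either way. A call with a gripper value outside its range is refused whole. The fingers move at their own pace and stop on an object; FORCE is the grip in N (left out, the last holds). Time passes only in rows, so rows that do not move let the fingers close, or fill a call up. It gives the time, the measured TCP pose, the force, the opening and the grip force at its end, in the units of the state.
- sensors.read_state(): the state, without advancing time (a new reading comes with each control period).
- viewer.read_camera(name): name is "side" or "top"; returns the picture (384x512x3 uint8, red, green, blue); there is no depth.
- viewer.camera_params(name): a dict with "K" (3x3 intrinsics, pixels), "world_to_cam" (4x4, takes a point from world to camera coordinates). Camera axes: x right, y down, z forward; pixel columns grow to the right and rows downward; lengths in m; the calibration is good to about 2 mm. A picture is of the moment at which its call begins. camera_params takes no time and is no camera call.
- job.finish_job(): hands the job in; it is judged then, once.
The state is a dict: "time": time; "q": joint angles; "joint_vel": joint speeds; "joint_torque": joint torques, N m; "tool_pos": TCP position; "tcp_rot": TCP orientation; "wrist_force": force on the tool from outside, world axes, zero at the start; "torque": the same for the moment, N m; "width": opening from 0.0 (shut) to 1.0 (fully open); "grip_force": force on a finger pad.
Only numpy, scipy, OpenCV 4.12 (cv2) and the standard library are available. Lean on these libraries where they do the work, as an engineer would, in place of code of your own. Each camera call takes 0.05 s, during which the arm holds its last target. There are 200 camera calls.

## Working session

There is one attempt and no reset: what is moved stays moved. The work goes in short steps, Python scripts to look and compute and a shell command to move; the robot and the scene stay as the last step left them, time stands still between calls to the robot, and variables do not carry over. Pictures are saved under pics/ and viewed, at most 14 in all, crops included, and the job is handed in when it is done.

```bash
ls; mkdir -p pics
python3 - <<'E'
from workcell import sensors, viewer
import cv2
print(sensors.read_state())
for n in("top","side"):
    im=viewer.read_camera(n); cv2.imwrite(f"pics/{n}0.png",cv2.resize(im[...,::-1],(800,600)))
    p=viewer.camera_params(n); print(n,p["K"],p["world_to_cam"])
E
```

```text
pics
{'time': 0.0, 'q': array([ 1.25011034e+00,  2.64762158e-01,  1.60540864e+00, -2.87954038e-05,
        1.27369741e+00, -3.68809092e-02]), 'joint_vel': array([-0.00010729, -0.00045755, -0.00036257, -0.00061705,  0.00033956,
        0.00145176]), 'joint_torque': array([-2.61681871e-04, -5.15122783e+01, -3.67304707e+01, -1.39619929e-04,
        1.33323896e-02, -2.52726215e-05]), 'tool_pos': array([0.18876963, 0.64728758, 0.22993726]), 'tcp_rot': array([-0.44423852, -3.10964175,  0.00352473]), 'wrist_force': array([-0.02269035, -0.44926245,  0.63061534]), 'torque': array([-0.05238599, -0.02325926, -0.00321008]), 'grip_force': 0.0, 'width': 0.996219030652365}
top [[347.6235412    0.         252.6872622 ]
 [  0.         347.6235412  193.84147089]
 [  0.           0.           1.        ]] [[-1.21086276e-02 -9.99926639e-01  3.13411824e-04  1.28258334e-02]
 [-9.98830902e-01  1.20806878e-02 -4.68069055e-02  5.72948152e-01]
 [ 4.67996854e-02 -8.79812802e-04 -9.98903907e-01  9.05043266e-01]
 [ 0.00000000e+00  0.00000000e+00  0.00000000e+00  1.00000000e+00]]
side [[447.24506438   0.         260.45143533]
 [  0.         447.24506438 184.31520468]
 [  0.           0.           1.        ]] [[-0.91926806 -0.39361448 -0.00372354  0.55844038]
 [-0.25664208  0.6064943  -0.75252874  0.20272168]
 [ 0.29846452 -0.69082002 -0.65854888  0.93351808]
 [ 0.          0.          0.          1.        ]]
```

View pics/top0.png

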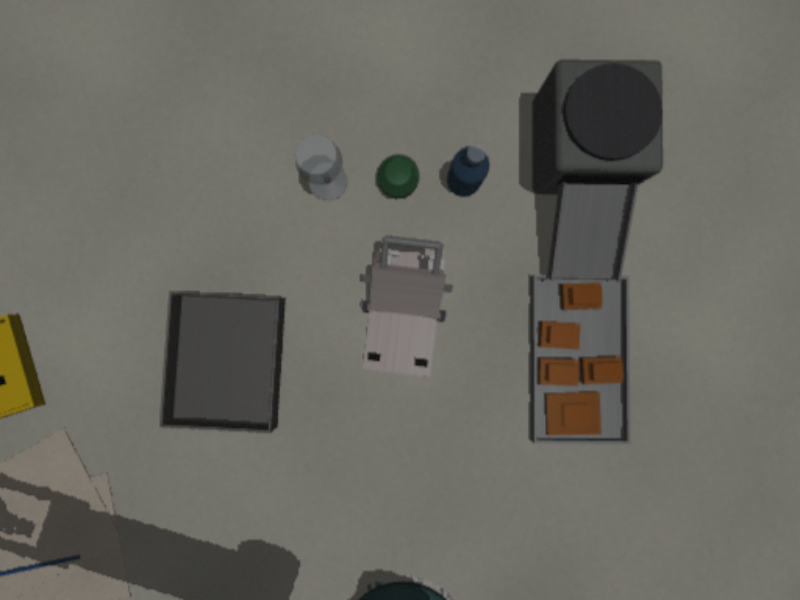

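View pics/side0.png

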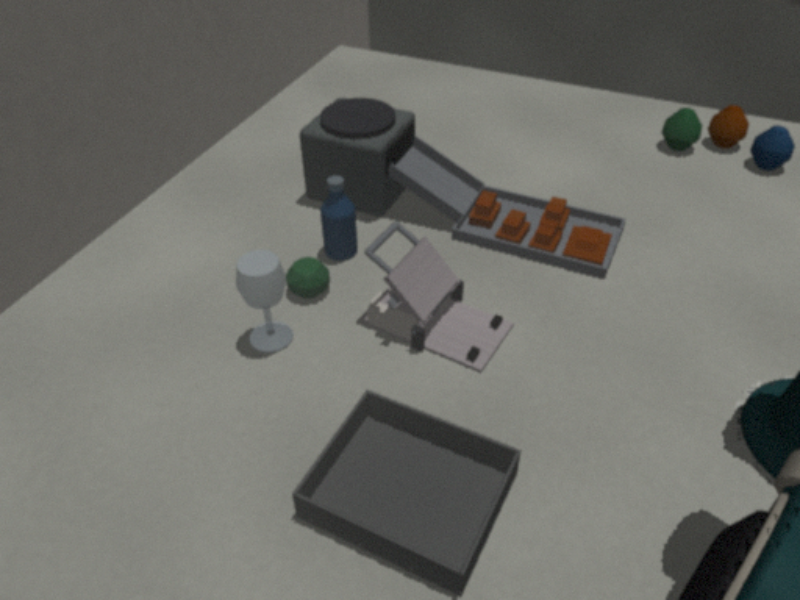

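The top view shows the tote on the left (≈225,360), with the flipper in the middle (hinge ≈(405,318)) and its plate past vertical, handle at (412,240). The tray is on the right, with the plaque at (573,413) and four castings at (582,296), (559,335), (558,371) and (602,370). I'll zoom in and measure.

```bash
cat > h.py <<'E'
import numpy as np, cv2
from workcell import sensors, viewer
def ray(n,uv):
    p=viewer.camera_params(n);M=p["world_to_cam"];R,t=M[:3,:3],M[:3,3]
    d=R.T@np.linalg.solve(p["K"],[uv[0],uv[1],1.]);return -R.T@t,d
def onz(n,uv,z):
    c,d=ray(n,uv);return c+d*(z-c[2])/d[2]
def two(a,b):
    (c1,d1),(c2,d2)=ray("top",a),ray("side",b)
    s=np.linalg.lstsq(np.c_[d1,-d2],c2-c1,rcond=None)[0]
    p,q=c1+s[0]*d1,c2+s[1]*d2;return (p+q)/2,np.linalg.norm(p-q)
def proj(n,P):
    p=viewer.camera_params(n);M=p["world_to_cam"];v=p["K"]@(M[:3,:3]@np.array(P,float)+M[:3,3]);return v[:2]/v[2]
def orange(im):
    h=cv2.cvtColor(im,cv2.COLOR_RGB2HSV);m=((h[...,0]<18)&(h[...,1]>140)&(h[...,2]>60)).astype('u1')*255
    return m
def blobs(n,im,z,amin=60):
    out=[]
    for c in cv2.findContours(orange(im),cv2.RETR_EXTERNAL,cv2.CHAIN_APPROX_NONE)[0]:
        if cv2.contourArea(c)>amin:
            P=np.array([onz(n,p[0],z)[:2] for p in c],'f4')*1000
            (x,y),(w,h),a=cv2.minAreaRect(P);out.append((c.reshape(-1,2).mean(0).round(1),round(x),round(y),round(w),round(h),round(a,1)))
    return out
E
python3 - <<'E'
from h import *
im=viewer.read_camera("top");s=viewer.read_camera("side")
for b in blobs("top",im,.023):print(b)
a=cv2.resize(im[170:290,330:410,::-1],(400,600),interpolation=cv2.INTER_CUBIC)
b=cv2.resize(im[145:265,225:305,::-1],(400,600),interpolation=cv2.INTER_CUBIC)
cv2.imwrite("pics/a1.png",cv2.convertScaleAbs(np.hstack([a,b]),alpha=1.6))
b=cv2.resize(s[110:250,220:405,::-1],(793,600),interpolation=cv2.INTER_CUBIC)
cv2.imwrite("pics/s1.png",cv2.convertScaleAbs(b,alpha=1.6))
E
```

```text
(array([366.4, 264.3]), 387, -287, 86, 67, 89.3)
(array([357.1, 237.7]), 456, -264, 63, 39, 89.3)
(array([385.4, 236.5]), 459, -338, 65, 41, 89.3)
(array([357.9, 214.1]), 517, -268, 63, 41, 85.5)
(array([371.9, 189.2]), 580, -306, 63, 39, 89.3)
```

View pics/a1.png

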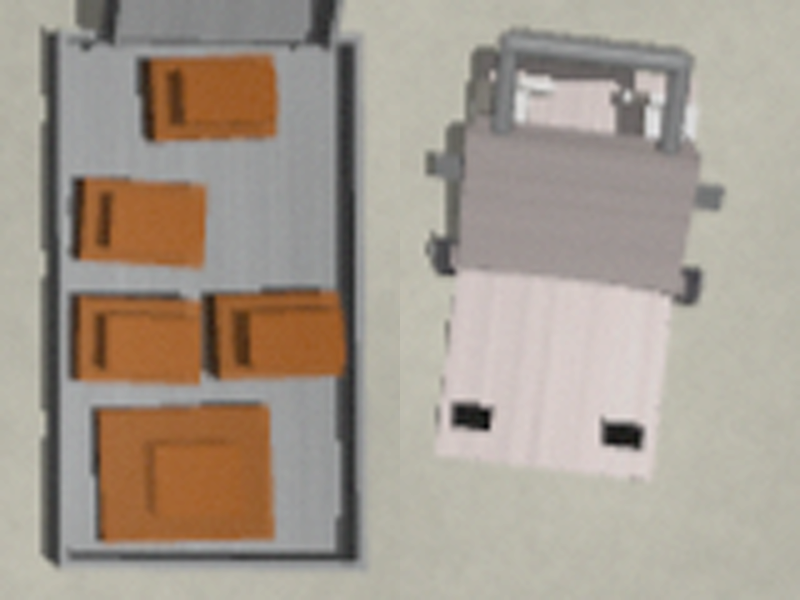

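View pics/s1.png

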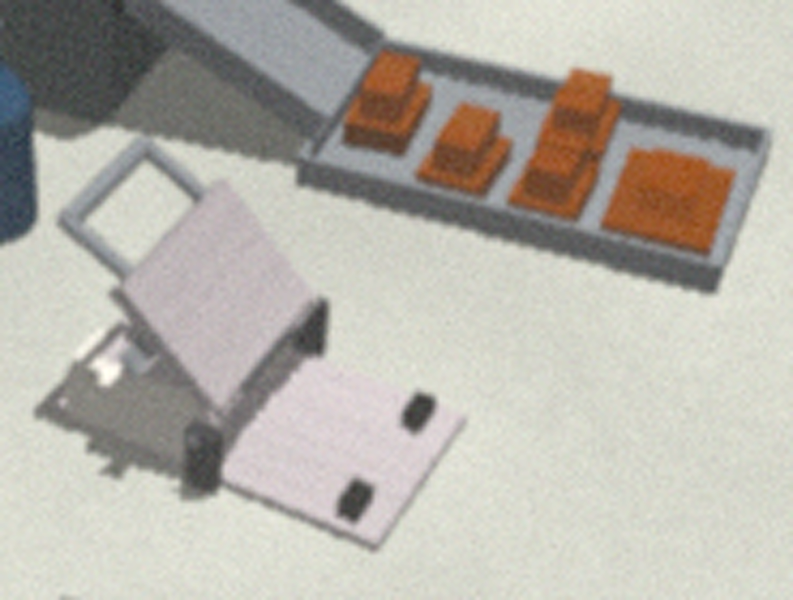

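Run:
```python
from h import *
np.set_printoptions(precision=4,suppress=True)
T=lambda u,v:((u-400)/5+225-.4,v/5+145-.4); S=lambda u,v:(220+u*.2333-.4,110+v*.2333-.4)
print("cam",ray("top",(0,0))[0],ray("side",(0,0))[0])
A,e=two(T(510,38),S(70,218));B,e2=two(T(690,57),S(145,145));print("handle",A,e,B,e2,(A+B)/2, np.degrees(np.arctan2(*(B-A)[:2])))
for z in(.0,.01,.02):
    a,b=onz("top",T(437,455),z),onz("top",T(653,480),z);print(z,a,b,np.linalg.norm(a-b),np.degrees(np.arctan2(b[0]-a[0],-(b[1]-a[1]))))
a,b=onz("top",T(443,253),.037),onz("top",T(688,287),.037);print("posts",a,b,(a+b)/2,np.degrees(np.arctan2(b[0]-a[0],-(b[1]-a[1]))))
for nm,t,s in(("corner+y",(437,455),(378,548)),("corner-y",(653,480),(465,420)),("post+y",(443,253),(200,455)),("post-y",(688,287),(312,325))):print(nm,*two(T(*t),S(*s)))
# tote rim corners, 800x600 picture
for c in((170,293),(285,297),(272,431),(163,427)):print("tote",onz("top",(c[0]*.64,c[1]*.64),.05))
f=lambda u,v:(330+u/5-.4,170+v/5-.4)
for c in((42,33),(358,33),(365,568),(45,565)):print("tray",onz("top",f(*c),.022))
for n,c in(("goblet",(328,186)),("weight",(398,177)),("flask",(463,182))):print(n,onz("top",(c[0]*.64,c[1]*.64),.01))
```

```text
cam [0.5301 0.0067 0.9309] [0.2868 0.7418 0.7694]
handle [0.6625 0.0183 0.1317] 0.0034656641410454906 [ 0.6543 -0.065   0.1265] 0.0016715246920254625 [ 0.6584 -0.0233  0.1291] -174.39263766365258
0.0 [0.4629 0.0624 0.    ] [ 0.4483 -0.0526  0.    ] 0.11588098665205529 -7.265702078304018
0.01 [0.4636 0.0618 0.01  ] [ 0.4492 -0.0519  0.01  ] 0.11463611262508522 -7.26570207830401
0.02 [0.4644 0.0612 0.02  ] [ 0.45   -0.0513  0.02  ] 0.11339123859811515 -7.265702078304032
posts [0.5691 0.0561 0.037 ] [ 0.55   -0.0697  0.037 ] [ 0.5596 -0.0068  0.037 ] -8.598244941528849
corner+y [ 0.4626  0.0623 -0.0006] 0.0005372895785756698
corner-y [ 0.4482 -0.0527 -0.0023] 0.00017587016215506643
post+y [0.569  0.0567 0.0231] 0.001338547083415106
post-y [ 0.5501 -0.0712  0.0207] 0.000542636004620245
tote [0.5918 0.371  0.05  ]
tote [0.5831 0.1842 0.05  ]
tote [0.3678 0.2056 0.05  ]
tote [0.3763 0.3806 0.05  ]
tray [ 0.6163 -0.2185  0.022 ]
tray [ 0.6143 -0.3843  0.022 ]
tray [ 0.3366 -0.379   0.022 ]
tray [ 0.3402 -0.2135  0.022 ]
goblet [0.7752 0.118  0.01  ]
weight [ 0.7894 -0.0022  0.01  ]
flask [ 0.7793 -0.1136  0.01  ]
```

```bash
cat > go.py <<'E'
# usage: go.py x y z(mm) phi(deg): turn needed about tool axes, then shift in the turned tool axes (mm)
import sys; from h import *
from scipy.spatial.transform import Rotation as R
x,y,z,ph=map(float,sys.argv[1:5]); s=sensors.read_state()
Rc=R.from_rotvec(s["tcp_rot"]); c,k=np.cos(np.radians(ph)),np.sin(np.radians(ph))
Rd=R.from_matrix(np.array([[-k,c,0],[c,k,0],[0,0,-1]]))
np.set_printoptions(precision=2,suppress=True)
print("t",round(s["time"],2),"p",s["tool_pos"]*1000,"F",s["wrist_force"],"w",round(s["width"],3),"g",round(s["grip_force"],1))
print("turn",np.degrees((Rc.inv()*Rd).as_rotvec()),"shift",Rd.inv().apply(np.array([x,y,z])-s["tool_pos"]*1000), "yaw-only")
E
python3 go.py 658 -23 230 -7.5
python3 -m inch '[0,0,0,0,0,8,85, 0,0,0,0,0,8,85, 0,0,0,0,0,8,60, 0,0,0,0,0,8,50, 0,0,0,0,0,8,40, 0,0,0,0,0,8,30, 0,0,0,0,0,8,30, 0,0,0,0,0,8,30]' 60
python3 -m inch '[0,0,0,0,0,8,30, 0,0,0,0,0,8,30, 0,0,0,0,0,1.3,30, 0,0,0,0,0,0,30, 0,0,0,0,0,0,30, 0,0,0,0,0,0,30, 0,0,0,0,0,0,30, 0,0,0,0,0,0,30]'
python3 go.py 658 -23 230 -7.5
```

```text
t 0.2 p [188.86 647.55 230.42] F [-0.08 -0.72 -0.35] w 0.996 g 0.0
turn [-0.07  0.06 81.24] shift [-603.58  552.66    0.42] yaw-only
time: 1.0
tool_pos: [0.189, 0.6478, 0.2309]
tcp_rot: [2.032, 2.396, -0.001]
wrist_force: [-0.6, 0.5, -0.9]
width: 0.35
grip_force: 0.0
time: 1.8
tool_pos: [0.189, 0.648, 0.2313]
tcp_rot: [-2.363, -2.071, -0.0]
wrist_force: [-0.9, 0.0, -0.2]
width: 0.346
grip_force: 0.0
t 1.8 p [189.01 648.01 231.3 ] F [-0.9   0.04 -0.17] w 0.346 g 0.0
turn [ 0.   -0.   -0.03] shift [-604.05  552.56    1.3 ] yaw-only
```

```bash
python3 -m inch '[-28,26,0,0,0,0,30, -28,26,0,0,0,0,30, -28,26,0,0,0,0,30, -28,26,0,0,0,0,30, -28,26,0,0,0,0,30, -28,26,0,0,0,0,30, -28,26,0,0,0,0,30, -28,26,0,0,0,0,30]' >/dev/null
python3 -m inch '[-28,26,0,0,0,0,30, -28,26,0,0,0,0,30, -28,26,0,0,0,0,30, -28,26,0,0,0,0,30, -28,26,0,0,0,0,30, -28,26,0,0,0,0,30, -28,26,0,0,0,0,30, -28,26,0,0,0,0,30]' >/dev/null
python3 -m inch '[-28,26,0,0,0,0,30, -28,26,0,0,0,0,30, -28,26,0,0,0,0,30, -28,26,0,0,0,0,30, -20,20,0,0,0,0,30, -15,12,0,0,0,0,30, -9,0,0,0,0,0,30, 0,0,0,0,0,0,30]'
python3 go.py 658 -23 110 -7.5
```

```text
time: 4.2
tool_pos: [0.6561, -0.0241, 0.231]
tcp_rot: [-2.364, -2.068, 0.001]
wrist_force: [0.2, -0.1, -0.2]
width: 0.353
grip_force: 0.0
t 4.2 p [656.06 -24.06 231.01] F [ 0.18 -0.09 -0.16] w 0.353 g 0.0
turn [-0.07  0.   -0.12] shift [  1.3    1.79 121.01] yaw-only
```

```bash
python3 -m inch '[1,2,20,0,0,0,30, 0,0,20,0,0,0,30, 0,0,20,0,0,0,30, 0,0,20,0,0,0,30, 0,0,15,0,0,0,30, 0,0,15,0,0,0,30, 0,0,11,0,0,0,30, 0,0,0,0,0,0,30]' 40
python3 -m inch '[0,0,0,0,0,0,30, 0,0,0,0,0,0,5, 0,0,0,0,0,0,5, 0,0,0,0,0,0,5, 0,0,0,0,0,0,5, 0,0,0,0,0,0,5, 0,0,0,0,0,0,5, 0,0,0,0,0,0,5]' 40
python3 - <<'E'
from h import *
s=viewer.read_camera("side")
cv2.imwrite("pics/s2.png",cv2.convertScaleAbs(cv2.resize(s[60:250,200:400,::-1],(600,570)),alpha=1.6))
E
```

```text
time: 5.0
tool_pos: [0.6574, -0.0222, 0.1082]
tcp_rot: [-2.361, -2.069, 0.004]
wrist_force: [-0.3, -0.3, -0.2]
width: 0.352
grip_force: 0.0
time: 5.8
tool_pos: [0.6583, -0.0226, 0.11]
tcp_rot: [-2.362, -2.07, 0.001]
wrist_force: [-4.8, 0.8, -1.0]
width: 0.123
grip_force: 38.9
```

View pics/s2.png

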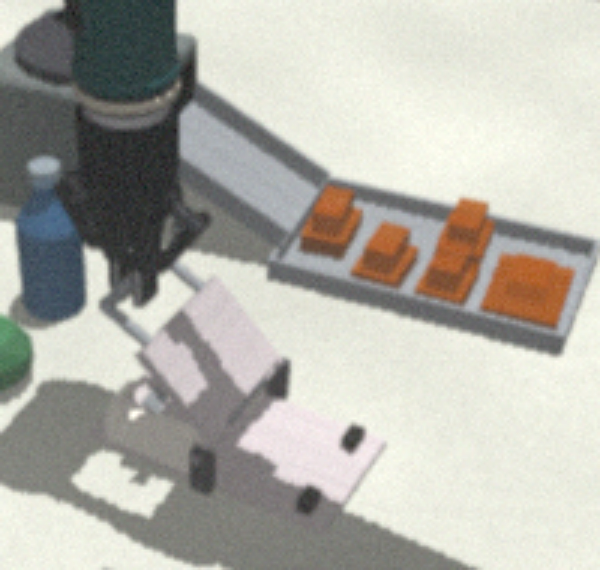

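```bash
python3 -m inch '[0,-14.8,-13.7,0,0,0,5, 0,-16.6,-11.2,0,0,0,5, 0,-18.3,-8.8,0,0,0,5, 0,-19.1,-5.8,0,0,0,5, 0,-20,-3,0,0,0,5, 0,-20.3,0,0,0,0,5, 0,-19.7,3,0,0,0,5, 0,-19.4,6,0,0,0,5]'
python3 -m inch '[0,-18.2,8.8,0,0,0,5, 0,-16.5,11.3,0,0,0,5, 0,-14.9,13.8,0,0,0,5, 0,-12.4,15.6,0,0,0,5, 0,-10.1,17.6,0,0,0,5, 0,-7.4,18.8,0,0,0,5, 0,-4.5,19.5,0,0,0,5, 0,0,0,0,0,0,5]'
```

```text
time: 6.65
tool_pos: [0.5189, -0.0041, 0.149]
tcp_rot: [2.353, 2.062, 0.019]
wrist_force: [4.8, -1.7, 5.7]
width: 0.123
grip_force: 40.5
time: 7.45
tool_pos: [0.43, 0.0077, 0.0379]
tcp_rot: [2.361, 2.068, 0.004]
wrist_force: [1.0, -1.2, -5.1]
width: 0.126
grip_force: 45.8
```

```bash
python3 -m inch '[0,-1.5,10,0,0,0,5, 0,0,10,0,0,0,5, 0,0,1,0,0,0,5, 0,0,1,0,0,0,5, 0,0,1,0,0,0,5, 0,0,1,0,0,0,5, 0,0,0,0,0,0,5, 0,0,0,0,0,0,5]'
python3 - <<'E'
from h import *
s=viewer.read_camera("side")
cv2.imwrite("pics/s3.png",cv2.convertScaleAbs(cv2.resize(s[60:250,230:430,::-1],(600,570)),alpha=1.6))
E
```

```text
time: 8.25
tool_pos: [0.428, 0.008, 0.0148]
tcp_rot: [2.362, 2.069, 0.002]
wrist_force: [-0.8, -1.5, 3.1]
width: 0.123
grip_force: 47.5
```

View pics/s3.png

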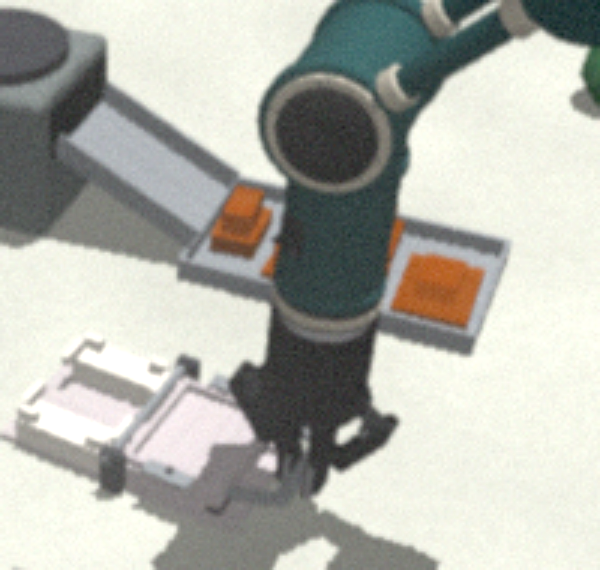

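```bash
python3 -m inch '[0,0,0,0,0,0,30, 0,0,0,0,0,0,30, 0,0,0,0,0,0,30, 0,0,-20,0,0,0,30, 0,0,-25,0,0,0,0, 0,0,0,0,0,0,0, 0,0,0,0,0,0,0, 0,0,0,0,0,0,0]'
python3 -m inch '[0,0,5,0,0,0,0, 0,0,3,0,0,0,0, 0,0,3,0,0,0,0, 0,0,3,0,0,0,0, 0,0,2,0,0,0,0, 0,0,2,0,0,0,0, 0,0,2,0,0,0,0, 0,0,0,0,0,0,0]'
```

```text
time: 9.1
tool_pos: [0.4263, 0.0081, 0.0585]
tcp_rot: [-2.362, -2.069, 0.002]
wrist_force: [0.6, 0.2, -0.0]
width: -0.003
grip_force: 0.0
time: 9.9
tool_pos: [0.4271, 0.0081, 0.0423]
tcp_rot: [-2.362, -2.069, 0.003]
wrist_force: [-13.4, 0.2, 31.0]
width: -0.002
grip_force: 15.8
```

```bash
python3 -m inch '[0,0,-30,0,0,0,0, 0,0,-40,0,0,0,20, 0,0,-30,0,0,-7.5,46, -35,-3,0,0,0,0,46, -40,-5,0,0,0,0,46, -40,-5,0,0,0,0,46, -40,-5,0,0,0,0,46, -40,-5,0,0,0,0,46]' 
python3 -m inch '[-40,-5,0,0,0,0,46, -35,-5,0,0,0,0,46, -20,-5,0,0,0,0,46, -8,-3,0,0,0,0,46, 0,0,0,0,0,0,46, 0,0,0,0,0,0,46, 0,0,0,0,0,0,46, 0,0,0,0,0,0,46]' 
python3 go.py 385.5 -290 70 0
python3 - <<'E'
from h import *
im=viewer.read_camera("top")
for b in blobs("top",im,.023):print(b)
cv2.imwrite("pics/t4.png",cv2.convertScaleAbs(cv2.resize(im[145:265,220:300,::-1],(400,600),interpolation=cv2.INTER_CUBIC),alpha=1.5))
E
```

```text
time: 10.7
tool_pos: [0.4037, -0.1884, 0.1395]
tcp_rot: [2.222, 2.22, 0.001]
wrist_force: [1.2, -0.5, -0.2]
width: 0.54
grip_force: 0.0
time: 11.5
tool_pos: [0.3861, -0.2888, 0.1393]
tcp_rot: [-2.221, -2.222, -0.0]
wrist_force: [-1.0, -0.4, -0.4]
width: 0.539
grip_force: 0.0
t 11.5 p [ 386.12 -288.82  139.35] F [-0.99 -0.42 -0.35] w 0.539 g 0.0
turn [ 0.   -0.01  0.02] shift [-1.18 -0.62 69.35] yaw-only
(array([366.4, 264.2]), 387, -287, 86, 67, 89.3)
(array([357.1, 237.8]), 455, -264, 62, 42, 88.4)
(array([385.3, 236.4]), 459, -338, 65, 41, 89.3)
(array([357.9, 214.1]), 517, -268, 64, 41, 85.5)
(array([371.9, 189.2]), 580, -306, 63, 39, 89.3)
```

View pics/t4.png

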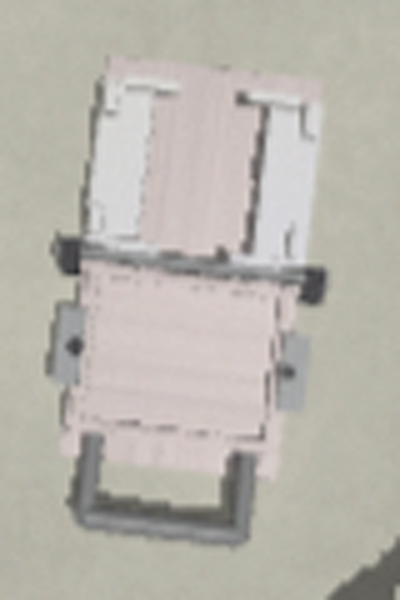

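The plate lies fully open: pocket corners at (98,280), (285,298), (265,438) and (80,418), keeper pivots at (75,345) and (288,372), bar ends at (75,520) and (248,540). Next: the pocket position, and squeeze the plaque in x.

```bash
python3 - <<'E'
from h import *
np.set_printoptions(precision=4,suppress=True)
T=lambda u,v:(u/5+220-.4,v/5+145-.4)
def mid(n,pts,z):
    P=np.array([onz("top",T(*p),z) for p in pts]);print(n,P.mean(0)*1000, P[:2,:2].tolist(), "yaw",np.degrees(np.arctan2(*((P[1]-P[0])[[0,1]]*[1,-1]))))
mid("pivots",[(75,345),(288,372)],.036)
mid("pocket",[(98,280),(285,298),(265,438),(80,418)],.033)
mid("bar",[(75,518),(248,538)],.043)
mid("platenear",[(62,455),(275,480)],.033)
mid("posts",[(68,255),(315,285)],.045)
mid("farbase",[(108,57),(325,82)],.01)
E
python3 -m inch '[-0.5,-0.5,30,0,0,0,46, 0,0,25,0,0,0,46, 0,0,20,0,0,0,46, 0,0,20,0,0,0,46, 0,0,15,0,0,0,46, 0,0,8,0,0,0,46, 0,0,5,0,0,0,46, 0,0,0,0,0,0,46]' 25
```

```text
pivots [514.1445  -1.6242  36.    ] [[0.5217306133525882, 0.05301097069919122], [0.5065583065203377, -0.05625944237873534]] yaw -7.905033265613926
pocket [514.1534  -1.9273  33.    ] [[0.555087883706222, 0.04095968404986631], [0.544622371706256, -0.05550882250220913]] yaw -6.191593088278855
bar [428.5378   9.6599  43.    ] [[0.43411305762922764, 0.05349693481978837], [0.4229624654498988, -0.03417722554554052]] yaw -7.248090133515415
platenear [458.2498   5.7302  33.    ] [[0.4653084713650946, 0.0603970282128648], [0.45119117078692783, -0.04893672315276402]] yaw -7.357389474999529
posts [559.2797  -7.1986  45.    ] [[0.5676929719956781, 0.0556721671311951], [0.5508664026139461, -0.07006943022898546]] yaw -7.621961883311013
farbase [667.1639 -22.4461  10.    ] [[0.6745616019098635, 0.03528290106493943], [0.6597661456308763, -0.08017511369826232]] yaw -7.302413566351529
time: 12.35
tool_pos: [0.3853, -0.29, 0.0162]
tcp_rot: [-2.222, -2.22, 0.0]
wrist_force: [0.0, 0.3, 0.2]
width: 0.539
grip_force: 0.0
```

```bash
python3 -m inch '[0,0,0,0,0,0,30, 0,0,0,0,0,0,30, 0,0,0,0,0,0,30, 0,0,0,0,0,0,30, 0,0,0,0,0,0,30, 0,0,0,0,0,0,30, 0,0,0,0,0,0,30, 0,0,0,0,0,0,30]' 25
python3 go.py 385.5 -290 16 0
```

```text
time: 13.15
tool_pos: [0.3859, -0.2908, 0.017]
tcp_rot: [2.222, 2.219, 0.0]
wrist_force: [-1.1, 0.9, 5.5]
width: 0.414
grip_force: 27.6
t 13.15 p [ 385.91 -290.75   17.04] F [-1.06  0.95  5.53] w 0.414 g 27.6
turn [ 0.05  0.04 -0.06] shift [ 0.75 -0.41  1.04] yaw-only
```

```bash
python3 -m inch '[0,0,0,0,0,0,46, 0,0,0,0,0,0,46, 0,0,-25,0,0,0,46, 0,0,-20,0,0,0,46, 0,0,0,0,0,8,56, 0,0,0,0,0,8,56, 0,0,0,0,0,8,56, 0,0,0,0,0,8,56]' >/dev/null
python3 -m inch '[0,0,0,0,0,8,56, 0,0,0,0,0,8,56, 0,0,0,0,0,8,56, 0,0,0,0,0,8,56, 0,0,0,0,0,8,56, 0,0,0,0,0,8,56, 0,0,0,0,0,8,56, 0,0,0,0,0,2,56]' 
python3 go.py 385.9 -290 18 -90
```

```text
time: 14.75
tool_pos: [0.385, -0.2901, 0.0609]
tcp_rot: [-3.141, 0.008, 0.001]
wrist_force: [-1.0, 0.1, 0.5]
width: 0.657
grip_force: 0.0
t 14.75 p [ 384.95 -290.11   60.87] F [-0.96  0.13  0.49] w 0.657 g 0.0
turn [-0.03  0.04 -0.27] shift [ 0.95 -0.11 42.87] yaw-only
```

```bash
python3 -m inch '[1,0,15,0,0,0,56, 0,0,15,0,0,0,56, 0,0,8,0,0,0,56, 0,0,5,0,0,0,56, 0,0,0,0,0,0,56, 0,0,0,0,0,0,40, 0,0,0,0,0,0,40, 0,0,0,0,0,0,40]' 40
python3 -m inch '[0,0,0,0,0,0,40, 0,0,0,0,0,0,40, 0,0,0,0,0,0,40, 0,0,0,0,0,0,40, 0,0,-10,0,0,0,40, 0,0,-20,0,0,0,40, 0,0,-30,0,0,0,40, 0,0,0,0,0,0,40]' 40
python3 go.py 514 -1.8 80 -97.5
```

```text
time: 15.55
tool_pos: [0.3869, -0.2908, 0.019]
tcp_rot: [3.141, -0.002, 0.002]
wrist_force: [-0.9, -1.1, 1.0]
width: 0.505
grip_force: 42.1
time: 16.35
tool_pos: [0.3884, -0.2919, 0.0818]
tcp_rot: [3.138, -0.002, 0.008]
wrist_force: [0.7, 0.1, -2.6]
width: 0.502
grip_force: 41.8
t 16.35 p [ 388.42 -291.94   81.85] F [ 0.73  0.06 -2.62] w 0.502 g 41.8
turn [ 0.2  -0.29  7.44] shift [  86.64 -304.05    1.85] yaw-only
```

```bash
python3 -m inch '[0,0,-10,0,0,7.5,40, 7,-25,0,0,0,0,40, 10,-35,0,0,0,0,40, 10,-35,0,0,0,0,40, 10,-35,0,0,0,0,40, 10,-35,0,0,0,0,40, 10,-35,0,0,0,0,40, 10,-35,0,0,0,0,40]' 40
python3 -m inch '[10,-35,0,0,0,0,40, 8,-25,0,0,0,0,40, 2.5,-9,0,0,0,0,40, 0,0,0,0,0,0,40, 0,0,0,0,0,0,40, 0,0,0,0,0,0,40, 0,0,0,0,0,0,40, 0,0,0,0,0,0,40]' 40
python3 go.py 515 -2.3 46 -97.5
```

```text
time: 17.15
tool_pos: [0.4827, -0.0645, 0.087]
tcp_rot: [-3.134, 0.207, 0.004]
wrist_force: [0.7, 0.6, -2.2]
width: 0.503
grip_force: 41.8
time: 17.95
tool_pos: [0.5128, -0.0013, 0.0884]
tcp_rot: [3.135, -0.209, -0.0]
wrist_force: [-0.5, -1.3, -2.3]
width: 0.507
grip_force: 41.8
t 17.95 p [512.82  -1.33  88.39] F [-0.54 -1.27 -2.29] w 0.507 g 41.8
turn [ 0.    0.   -0.14] shift [ 2.29  0.67 42.39] yaw-only
```

```bash
python3 -m inch '[2,0.5,15,0,0,0,40, 0,0,15,0,0,0,40, 0,0,8,0,0,0,40, 0,0,2,0,0,0,40, 0,0,0,0,0,0,40, 0,0,0,0,0,0,40, 0,0,0,0,0,0,40, 0,0,0,0,0,0,40]' 40
python3 go.py 515 -2.3 40 -97.5
python3 - <<'E'
from h import *
im=viewer.read_camera("top");s=viewer.read_camera("side")
a=cv2.resize(im[170:260,215:295,::-1],(400,450),interpolation=cv2.INTER_CUBIC)
b=cv2.resize(s[170:260,265:345,::-1],(400,450),interpolation=cv2.INTER_CUBIC)
cv2.imwrite("pics/c5.png",cv2.convertScaleAbs(np.hstack([a,b]),alpha=1.5))
E
```

```text
time: 18.75
tool_pos: [0.5156, -0.0013, 0.049]
tcp_rot: [-3.135, 0.207, -0.002]
wrist_force: [-0.0, -0.1, -2.1]
width: 0.506
grip_force: 41.8
t 18.75 p [515.6   -1.27  49.03] F [-0.03 -0.14 -2.07] w 0.506 g 41.8
turn [-0.01 -0.07 -0.05] shift [-0.46  1.1   9.03] yaw-only
```

View pics/c5.png

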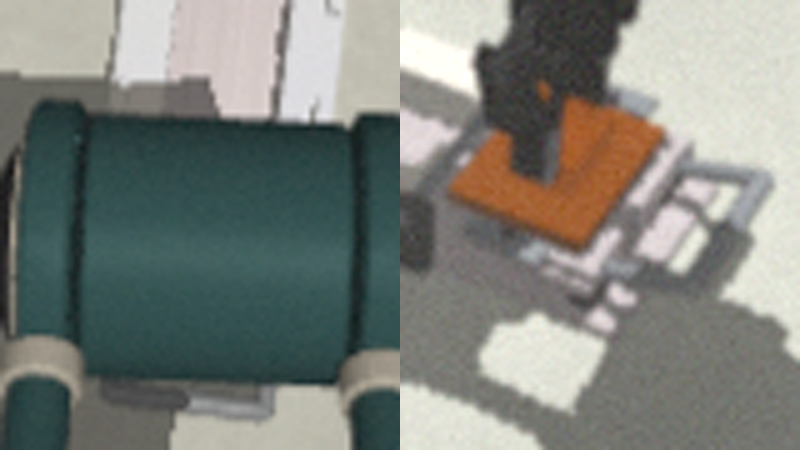

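Run:
```python
from h import *
f=lambda u,v:((u-400)/5+265-.4,v/5+170-.4)
xf=np.array([.9914,-.1305,0]);yf=np.array([.1305,.9914,0])
P=np.array([onz("side",f(*p),.044)*1000 for p in((448,188),(582,245),(665,128))])
print(P.round(1),[(p@xf).round(1) for p in P],[(p@yf).round(1) for p in P])
for c in((514.6,-1.6,0),(514,-1.8,0)):print(np.dot(c,xf),np.dot(c,yf))
```

```text
[[554.2  42.7  44. ]
 [484.6  53.4  44. ]
 [473.9 -36.1  44. ]] [np.float64(543.9), np.float64(473.5), np.float64(474.6)] [np.float64(114.6), np.float64(116.1), np.float64(26.0)]
510.38324 65.56906000000001
509.81449999999995 65.29248
```

```bash
python3 -m inch '[-0.5,0.7,2,0,0,0,40, 0,0,2,0,0,0,40, 0,0,2,0,0,0,40, 0,0,1,0,0,0,40, 0,0,1,0,0,0,40, 0,0,0,0,0,0,40, 0,0,0,0,0,0,40, 0,0,0,0,0,0,40]' 40
python3 go.py 514.6 -2 39 -97.5
```

```text
time: 19.65
tool_pos: [0.5145, -0.0019, 0.0404]
tcp_rot: [3.135, -0.207, 0.0]
wrist_force: [0.2, 0.5, -2.1]
width: 0.504
grip_force: 41.8
t 19.65 p [514.5   -1.91  40.44] F [ 0.24  0.46 -2.11] w 0.504 g 41.8
turn [ 0.   -0.01 -0.06] shift [0.12 0.08 1.44] yaw-only
```

```bash
python3 -m inch '[0,0,1,0,0,0,40, 0,0,0.5,0,0,0,40, 0,0,0,0,0,0,40, 0,0,0,0,0,0,56, 0,0,0,0,0,0,56, 0,0,0,0,0,0,56, 0,0,0,0,0,0,56, 0,0,0,0,0,0,56]'
python3 -m inch '[0,0,-20,0,0,0,56, 0,0,-30,0,0,0,56, 0,0,-30,0,0,0,50, 0,0,-10,0,0,-8,40, 0,0,0,0,0,-8,30, 0,0,0,0,0,-8,30, 0,0,0,0,0,-8,30, 0,0,0,0,0,-8,30]' 40
python3 -m inch '[-20,0,0,0,0,-8,30, -20,0,0,0,0,-8,30, -20,0,0,0,0,-8,30, -20,0,0,0,0,-8,30, 0,0,0,0,0,-8,30, 0,0,0,0,0,-8,30, 0,0,0,0,0,-2,30, 0,0,0,0,0,0,30]' 40
python3 go.py 428 8 50 -7.5
```

```text
time: 20.45
tool_pos: [0.5144, -0.0019, 0.0388]
tcp_rot: [-3.135, 0.207, 0.0]
wrist_force: [-0.1, -0.8, 0.6]
width: 0.659
grip_force: 0.0
time: 21.25
tool_pos: [0.5144, -0.0019, 0.1289]
tcp_rot: [3.014, 0.886, 0.0]
wrist_force: [0.2, 0.7, -0.1]
width: 0.352
grip_force: 0.0
time: 22.05
tool_pos: [0.4579, -0.0573, 0.1289]
tcp_rot: [2.363, 2.07, 0.0]
wrist_force: [0.8, 0.6, -0.4]
width: 0.353
grip_force: 0.0
t 22.05 p [457.91 -57.3  128.86] F [ 0.8   0.58 -0.4 ] w 0.353 g 0.0
turn [ 0.   -0.   -0.07] shift [ 60.84 -38.18  78.86] yaw-only
```

```bash
python3 -m inch '[-40,-20,0,0,0,0,30, -40,-20,0,0,0,0,30, -20,0,0,0,0,0,30, 0,0,0,0,0,0,30, 0,0,0,0,0,0,30, 0,0,0,0,0,0,30, 0,0,0,0,0,0,30, 0,0,0,0,0,0,30]' 40 >/dev/null
python3 - <<'E'
from h import *
im=viewer.read_camera("top");s=viewer.read_camera("side")
for b in blobs("top",im,.034):print(b)
a=cv2.resize(im[170:260,215:295,::-1],(400,450),interpolation=cv2.INTER_CUBIC)
b=cv2.resize(s[170:260,265:345,::-1],(400,450),interpolation=cv2.INTER_CUBIC)
cv2.imwrite("pics/c6.png",cv2.convertScaleAbs(np.hstack([a,b]),alpha=1.5))
E
python3 go.py 428 8 50 -7.5
```

```text
(array([357.1, 237.7]), 457, -261, 62, 38, 89.3)
(array([385.5, 236.5]), 460, -334, 65, 41, 89.3)
(array([357.9, 214.1]), 517, -265, 63, 40, 85.5)
(array([255.7, 216.2]), 515, -1, 87, 66, 82.5)
(array([371.9, 189.2]), 580, -303, 62, 39, 89.3)
t 22.95 p [ 405.36 -150.56  128.81] F [0.6  0.08 0.38] w 0.352 g 0.0
turn [-0.01 -0.01 -0.  ] shift [160.16   1.75  78.81] yaw-only
```

View pics/c6.png

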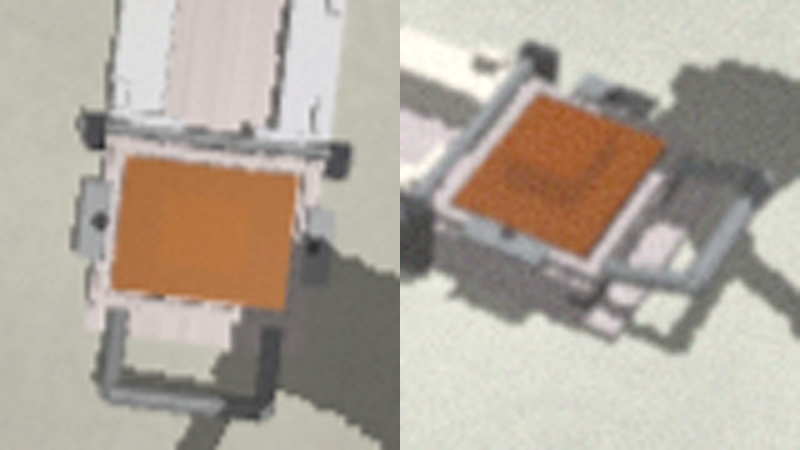

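```bash
python3 -m inch '[40,0,0,0,0,0,30, 40,1,0,0,0,0,30, 40,1,0,0,0,0,30, 30,0,0,0,0,0,30, 10,0,30,0,0,0,30, 0,0,30,0,0,0,30, 0,0,30,0,0,0,30, 0,0,21,0,0,0,30]' 40
python3 -m inch '[0,0,0,0,0,0,30, 0,0,0,0,0,0,5, 0,0,0,0,0,0,5, 0,0,0,0,0,0,5, 0,0,0,0,0,0,5, 0,0,0,0,0,0,5, 0,0,0,0,0,0,5, 0,0,0,0,0,0,5]' 40
```

```text
time: 23.75
tool_pos: [0.4271, 0.0079, 0.0161]
tcp_rot: [-2.361, -2.071, 0.002]
wrist_force: [-0.7, 0.8, -0.4]
width: 0.352
grip_force: 0.0
time: 24.55
tool_pos: [0.4279, 0.0074, 0.0185]
tcp_rot: [-2.363, -2.069, 0.0]
wrist_force: [-5.5, 2.5, 2.7]
width: 0.121
grip_force: 39.5
```

```bash
python3 -m inch '[0,1.2,-17.6,0,0,0,5, 0,3.4,-17.3,0,0,0,5, 0,5.7,-16.8,0,0,0,5, 0,7.8,-15.8,0,0,0,5, 0,9.8,-14.7,0,0,0,5, 0,11.6,-13.3,0,0,0,5, 0,13.3,-11.6,0,0,0,5, 0,14.7,-9.8,0,0,0,5]' 40
python3 -m inch '[0,15.8,-7.8,0,0,0,5, 0,16.8,-5.7,0,0,0,5, 0,17.3,-3.4,0,0,0,5, 0,17.6,-1.2,0,0,0,5, 0,17.6,1.2,0,0,0,5, 0,17.3,3.4,0,0,0,5, 0,16.8,5.7,0,0,0,5, 0,15.8,7.8,0,0,0,5]' 40
python3 -m inch '[0,14.7,9.8,0,0,0,5, 0,13.3,11.6,0,0,0,5, 0,11.6,13.3,0,0,0,5, 0,9.8,14.7,0,0,0,5, 0,7.8,15.8,0,0,0,5, 0,5.7,16.8,0,0,0,5, 0,3.4,17.3,0,0,0,5, 0,1.2,15,0,0,0,5]' 40
```

```text
time: 25.35
tool_pos: [0.4855, -0.0002, 0.1345]
tcp_rot: [-2.35, -2.059, 0.023]
wrist_force: [-31.2, 5.8, 27.4]
width: 0.126
grip_force: 41.0
time: 26.15
tool_pos: [0.6308, -0.0195, 0.1374]
tcp_rot: [2.362, 2.069, 0.004]
wrist_force: [-4.3, 1.4, 4.0]
width: 0.124
grip_force: 41.1
time: 26.95
tool_pos: [0.6957, -0.0282, 0.0218]
tcp_rot: [-2.362, -2.069, 0.002]
wrist_force: [-31.1, 2.6, 75.3]
width: 0.122
grip_force: 49.7
```

```bash
python3 -m inch '[0,-2,-1,0,0,0,5, 0,0,0,0,0,0,5, 0,0,0,0,0,0,5, 0,0,0,0,0,0,5, 0,0,0,0,0,0,5, 0,0,0,0,0,0,5, 0,0,0,0,0,0,5, 0,0,0,0,0,0,5]' 40
python3 - <<'E'
from h import *
s=viewer.read_camera("side")
cv2.imwrite("pics/s7.png",cv2.convertScaleAbs(cv2.resize(s[120:240,220:340,::-1],(600,600),interpolation=cv2.INTER_CUBIC),alpha=1.5))
E
```

```text
time: 27.75
tool_pos: [0.6955, -0.0282, 0.0213]
tcp_rot: [2.361, 2.069, 0.004]
wrist_force: [5.9, 1.2, -3.1]
width: 0.119
grip_force: 42.0
```

View pics/s7.png

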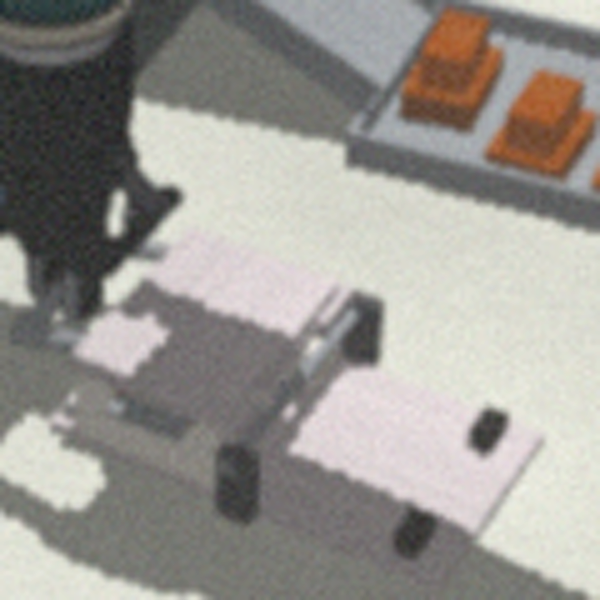

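```bash
python3 -m inch '[0,0,0,0,0,0,30, 0,0,0,0,0,0,30, 0,0,0,0,0,0,30, 0,0,-20,0,0,0,30, 0,0,-20,0,0,0,0, 0,0,0,0,0,0,0, 0,0,0,0,0,0,0, 0,0,0,0,0,0,0]'
python3 -m inch '[0,0,5,0,0,0,0, 0,0,4,0,0,0,0, 0,0,3,0,0,0,0, 0,0,3,0,0,0,0, 0,0,3,0,0,0,0, 0,0,2,0,0,0,0, 0,0,0,0,0,0,0, 0,0,0,0,0,0,0]'
```

```text
time: 28.6
tool_pos: [0.6928, -0.028, 0.0601]
tcp_rot: [-2.362, -2.069, 0.003]
wrist_force: [-0.6, -0.6, -0.4]
width: 0.001
grip_force: 0.0
time: 29.4
tool_pos: [0.6939, -0.028, 0.0429]
tcp_rot: [-2.363, -2.07, 0.0]
wrist_force: [-4.0, 0.5, 7.0]
width: -0.001
grip_force: 3.4
```

```bash
python3 -m inch '[0,0,1.5,0,0,0,0, 0,0,1.5,0,0,0,0, 0,0,0,0,0,0,0, 0,0,0,0,0,0,0, 0,0,0,0,0,0,0, 0,0,0,0,0,0,0, 0,0,0,0,0,0,0, 0,0,0,0,0,0,0]'
python3 -m inch '[0,0,-15,0,0,0,0, 0,0,-20,0,0,0,30, 0,0,0,0,0,0,30, 0,0,0,0,0,0,30, 0,2,0,0,0,0,30, 0,0,0,0,0,0,30, 0,0,0,0,0,0,30, 0,0,0,0,0,0,30]'
python3 go.py 695.5 -28 18 -7.5
```

```text
time: 30.2
tool_pos: [0.6941, -0.028, 0.0426]
tcp_rot: [2.363, 2.07, 0.0]
wrist_force: [-8.8, 1.6, 18.8]
width: 0.002
grip_force: 9.6
time: 31.0
tool_pos: [0.6954, -0.0282, 0.0726]
tcp_rot: [-2.362, -2.07, 0.001]
wrist_force: [0.5, 0.3, 0.2]
width: 0.35
grip_force: 0.0
t 31.0 p [695.42 -28.25  72.59] F [0.54 0.32 0.19] w 0.35 g 0.0
turn [-0.08  0.   -0.06] shift [ 0.26  0.04 54.59] yaw-only
```

```bash
python3 -m inch '[0,0,25,0,0,0,30, 0,0,20,0,0,0,30, 0,0,9,0,0,0,30, 0,0,0,0,0,0,30, 0,0,0,0,0,0,5, 0,0,0,0,0,0,5, 0,0,0,0,0,0,5, 0,0,0,0,0,0,5]' 40
python3 -m inch '[0,-1.2,-17.6,0,0,0,5, 0,-3.4,-17.3,0,0,0,5, 0,-5.7,-16.8,0,0,0,5, 0,-7.8,-15.8,0,0,0,5, 0,-9.8,-14.7,0,0,0,5, 0,-11.6,-13.3,0,0,0,5, 0,-13.3,-11.6,0,0,0,5, 0,-14.7,-9.8,0,0,0,5]' 40
python3 -m inch '[0,-15.8,-7.8,0,0,0,5, 0,-16.8,-5.7,0,0,0,5, 0,-17.3,-3.4,0,0,0,5, 0,-17.6,-1.2,0,0,0,5, 0,-17.6,1.2,0,0,0,5, 0,-17.3,3.4,0,0,0,5, 0,-16.8,5.7,0,0,0,5, 0,-15.8,7.8,0,0,0,5]' 40
python3 -m inch '[0,-14.7,9.8,0,0,0,5, 0,-13.3,11.6,0,0,0,5, 0,-11.6,13.3,0,0,0,5, 0,-9.8,14.7,0,0,0,5, 0,-7.8,15.8,0,0,0,5, 0,-5.7,16.8,0,0,0,5, 0,-3.4,17,0,0,0,5, 0,-1.2,13,0,0,0,5]' 40
python3 -m inch '[0,0,1,0,0,0,5, 0,0,1,0,0,0,5, 0,0,1,0,0,0,5, 0,0,0,0,0,0,5, 0,0,0,0,0,0,5, 0,0,0,0,0,0,30, 0,0,0,0,0,0,30, 0,0,0,0,0,0,30]' 40
```

```text
time: 31.8
tool_pos: [0.6955, -0.0282, 0.0203]
tcp_rot: [-2.363, -2.07, 0.001]
wrist_force: [-5.1, 0.9, 2.8]
width: 0.123
grip_force: 39.5
time: 32.6
tool_pos: [0.632, -0.0198, 0.1409]
tcp_rot: [2.358, 2.065, 0.011]
wrist_force: [7.3, -0.1, -3.0]
width: 0.118
grip_force: 38.9
time: 33.4
tool_pos: [0.4995, -0.0022, 0.1448]
tcp_rot: [2.355, 2.064, 0.015]
wrist_force: [1.5, -1.6, 11.2]
width: 0.118
grip_force: 43.9
time: 34.2
tool_pos: [0.4281, 0.0072, 0.0263]
tcp_rot: [2.362, 2.07, 0.002]
wrist_force: [-6.0, 0.7, 5.6]
width: 0.118
grip_force: 50.0
time: 35.0
tool_pos: [0.4292, 0.0072, 0.0217]
tcp_rot: [2.362, 2.069, 0.002]
wrist_force: [-0.0, -0.0, 0.1]
width: 0.353
grip_force: 0.0
```

Rise, shut, press the bar to the stop, then lift away and look.

```bash
python3 -m inch '[0,0,-20,0,0,0,30, 0,0,-20,0,0,0,0, 0,0,0,0,0,0,0, 0,0,0,0,0,0,0, 0,0,0,0,0,0,0, 0,0,6,0,0,0,0, 0,0,5,0,0,0,0, 0,0,3,0,0,0,0]'
python3 -m inch '[0,0,3,0,0,0,0, 0,0,2,0,0,0,0, 0,0,2,0,0,0,0, 0,0,1.5,0,0,0,0, 0,0,0,0,0,0,0, 0,0,0,0,0,0,0, 0,0,0,0,0,0,0, 0,0,0,0,0,0,0]'
```

```text
time: 35.8
tool_pos: [0.4272, 0.0073, 0.046]
tcp_rot: [-2.362, -2.069, 0.003]
wrist_force: [-0.1, -0.6, -0.3]
width: -0.002
grip_force: 0.0
time: 36.6
tool_pos: [0.4277, 0.0073, 0.0423]
tcp_rot: [-2.361, -2.069, 0.004]
wrist_force: [-16.5, 0.4, 37.2]
width: -0.001
grip_force: 18.7
```

```bash
python3 -m inch '[0,0,-30,0,0,0,0, 0,0,-40,0,0,0,20, 0,0,-30,0,0,-7.5,46, -35,3,0,0,0,0,46, -40,5,0,0,0,0,46, -40,5,0,0,0,0,46, -40,5,0,0,0,0,46, -40,5,0,0,0,0,46]' 
python3 -m inch '[-40,3,0,0,0,0,46, -25,3,0,0,0,0,46, -10,0,0,0,0,0,46, 0,0,0,0,0,0,46, 0,0,0,0,0,0,46, 0,0,0,0,0,0,46, 0,0,0,0,0,0,46, 0,0,0,0,0,0,46]' 
python3 go.py 456 -264 28 0
python3 - <<'E'
from h import *
im=viewer.read_camera("top");s=viewer.read_camera("side")
for b in blobs("top",im,.023,30):print(b)
a=cv2.resize(im[145:265,215:295,::-1],(400,600),interpolation=cv2.INTER_CUBIC)
b=cv2.resize(s[120:240,225:305,::-1],(400,600),interpolation=cv2.INTER_CUBIC)
cv2.imwrite("pics/c8.png",cv2.convertScaleAbs(np.hstack([a,b]),alpha=1.5))
E
```

```text
time: 37.4
tool_pos: [0.4512, -0.1894, 0.1389]
tcp_rot: [2.222, 2.22, 0.001]
wrist_force: [0.3, -0.4, -0.8]
width: 0.537
grip_force: 0.0
time: 38.2
tool_pos: [0.457, -0.2619, 0.1389]
tcp_rot: [-2.221, -2.222, -0.0]
wrist_force: [0.3, 0.5, 0.7]
width: 0.537
grip_force: 0.0
t 38.2 p [ 456.99 -261.86  138.93] F [0.31 0.5  0.72] w 0.537 g 0.0
turn [ 0.   -0.    0.01] shift [ -2.14  -0.99 110.93] yaw-only
(array([357.1, 237.7]), 456, -264, 63, 39, 89.3)
(array([357.9, 214.1]), 517, -268, 64, 41, 85.5)
(array([371.9, 189.2]), 580, -306, 63, 39, 89.3)
(array([259.2, 179. ]), 611, -12, 88, 68, 83.6)
```

View pics/c8.png

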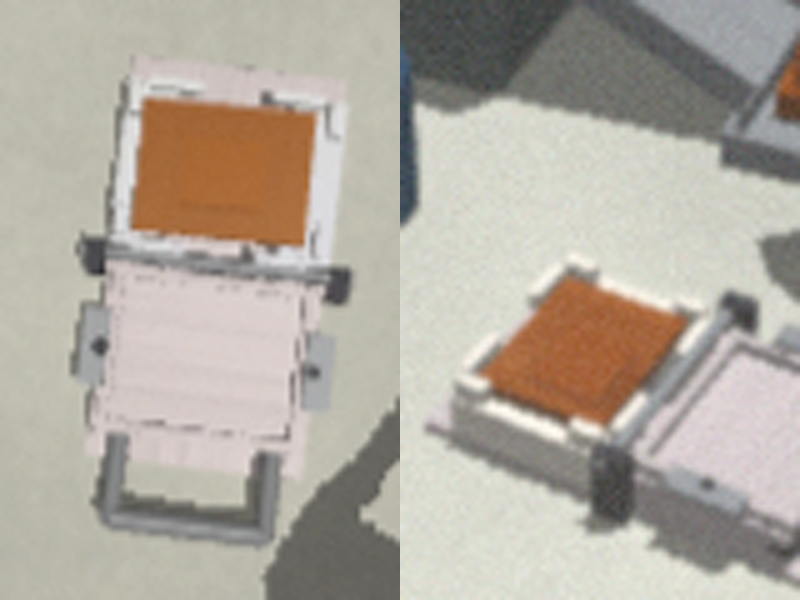

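The plaque lies flat and face down in the nest at (225,170) in the crop, and the empty plate is fully back. Now the castings.

```bash
python3 -m inch '[-2,-0.5,30,0,0,0,46, 0,0,30,0,0,0,46, 0,0,25,0,0,0,46, 0,0,15,0,0,0,46, 0,0,10,0,0,0,46, 0,0,0,0,0,0,46, 0,0,0,0,0,0,20, 0,0,0,0,0,0,20]' 60
python3 -m inch '[0,0,0,0,0,0,20, 0,0,0,0,0,0,20, 0,0,0,0,0,0,20, 0,0,0,0,0,0,20, 0,0,-10,0,0,0,20, 0,0,-20,0,0,0,20, 0,0,-30,0,0,0,20, 0,0,-40,0,0,0,20]' 60
python3 go.py 430 245 140 -3
```

```text
time: 39.1
tool_pos: [0.4575, -0.2655, 0.0304]
tcp_rot: [2.221, 2.219, 0.001]
wrist_force: [0.6, 0.6, -1.6]
width: 0.317
grip_force: 60.6
time: 39.9
tool_pos: [0.4541, -0.2632, 0.1275]
tcp_rot: [-2.218, -2.216, 0.002]
wrist_force: [0.7, -0.2, -2.2]
width: 0.311
grip_force: 60.5
t 39.9 p [ 454.07 -263.18  127.48] F [ 0.69 -0.16 -2.16] w 0.311 g 60.5
turn [-0.3  -0.19  2.94] shift [506.23 -50.63 -12.52] yaw-only
```

```bash
python3 -m inch '[20,0,-8,0,0,3,20, 38,-4,0,0,0,0,20, 40,-4,0,0,0,0,20, 40,-4,0,0,0,0,20, 40,-4,0,0,0,0,20, 40,-4,0,0,0,0,20, 40,-4,0,0,0,0,20, 40,-4,0,0,0,0,20]' 60 >/dev/null
python3 -m inch '[40,-4,0,0,0,0,20, 40,-4,0,0,0,0,20, 40,-4,0,0,0,0,20, 40,-4,0,0,0,0,20, 32,-4,0,0,0,0,20, 16,-2,0,0,0,0,20, 0,0,0,0,0,0,20, 0,0,0,0,0,0,20]' 60
python3 go.py 430 245 30 -3
```

```text
time: 41.5
tool_pos: [0.4317, 0.2429, 0.1365]
tcp_rot: [-2.279, -2.163, 0.003]
wrist_force: [-0.2, -0.3, -2.3]
width: 0.307
grip_force: 60.6
t 41.5 p [431.7  242.89 136.46] F [-0.22 -0.26 -2.26] w 0.307 g 60.6
turn [-0.07  0.07  0.01] shift [  2.02  -1.81 106.46] yaw-only
```

```bash
python3 -m inch '[2,-2,35,0,0,0,20, 0,0,30,0,0,0,20, 0,0,20,0,0,0,20, 0,0,10,0,0,0,20, 0,0,7,0,0,0,20, 0,0,4,0,0,0,20, 0,0,1,0,0,0,20, 0,0,0,0,0,0,20]' 60
python3 -m inch '[0,0,0,0,0,0,46, 0,0,0,0,0,0,46, 0,0,0,0,0,0,46, 0,0,-10,0,0,0,46, 0,0,-30,0,0,0,46, 0,0,-40,0,0,0,46, 0,0,-20,0,0,0,46, 0,0,0,0,0,3,46]' 60
python3 go.py 459 -338 140 0
python3 - <<'E'
from h import *
for b in blobs("top",viewer.read_camera("top"),.023,30):print(b)
E
```

```text
time: 42.3
tool_pos: [0.4313, 0.2456, 0.0307]
tcp_rot: [2.28, 2.161, 0.002]
wrist_force: [-0.4, 0.3, -2.0]
width: 0.313
grip_force: 60.6
time: 43.1
tool_pos: [0.4338, 0.247, 0.1353]
tcp_rot: [2.335, 2.098, 0.014]
wrist_force: [0.5, -0.4, -0.7]
width: 0.544
grip_force: 0.0
t 43.1 p [433.8  246.96 135.29] F [ 0.51 -0.42 -0.69] w 0.544 g 0.0
turn [ 0.46 -0.26 -6.11] shift [-584.96   25.2    -4.71] yaw-only
(array([160.6, 248.8]), 433, 246, 61, 44, 86.5)
(array([385.5, 236.4]), 459, -338, 65, 41, 89.3)
(array([357.9, 214.1]), 517, -268, 64, 41, 85.5)
(array([371.9, 189.2]), 580, -306, 63, 39, 89.3)
(array([259.2, 179. ]), 611, -12, 88, 68, 83.6)
```

```bash
python3 -m inch '[-20,0,-4,0,0,-6,46, -40,2,0,0,0,0,46, -42,2,0,0,0,0,46, -42,2,0,0,0,0,46, -42,2,0,0,0,0,46, -42,2,0,0,0,0,46, -42,2,0,0,0,0,46, -42,2,0,0,0,0,46]' 60 >/dev/null
python3 -m inch '[-42,2,0,0,0,0,46, -42,2,0,0,0,0,46, -42,2,0,0,0,0,46, -42,2,0,0,0,0,46, -42,2,0,0,0,0,46, -35,1,0,0,0,0,46, -22,0,0,0,0,0,46, 0,0,0,0,0,0,46]' 60
python3 go.py 459 -337 29 0
```

```text
time: 44.75
tool_pos: [0.4527, -0.3364, 0.1341]
tcp_rot: [2.224, 2.217, -0.001]
wrist_force: [-0.3, 0.5, 0.4]
width: 0.539
grip_force: 0.0
t 44.75 p [ 452.72 -336.43  134.12] F [-0.3   0.48  0.45] w 0.539 g 0.0
turn [ 0.01  0.06 -0.19] shift [ -0.57   6.28 105.12] yaw-only
```

```bash
python3 -m inch '[-0.5,6,25,0,0,0,46, 0,0,30,0,0,0,46, 0,0,25,0,0,0,46, 0,0,15,0,0,0,46, 0,0,10,0,0,0,46, 0,0,0,0,0,0,46, 0,0,0,0,0,0,20, 0,0,0,0,0,0,20]' 60
python3 -m inch '[0,0,0,0,0,0,20, 0,0,0,0,0,0,20, 0,0,0,0,0,0,20, 0,0,0,0,0,0,20, 0,0,-10,0,0,0,20, 0,0,-20,0,0,0,20, 0,0,-30,0,0,0,20, 0,0,-40,0,0,0,20]' 60
python3 go.py 432 325 140 -3
```

```text
time: 45.55
tool_pos: [0.4598, -0.3348, 0.0304]
tcp_rot: [2.221, 2.219, 0.0]
wrist_force: [-0.8, -0.5, -2.5]
width: 0.306
grip_force: 61.4
time: 46.35
tool_pos: [0.4568, -0.3325, 0.1274]
tcp_rot: [-2.218, -2.216, 0.001]
wrist_force: [0.3, -1.3, -3.0]
width: 0.307
grip_force: 61.5
t 46.35 p [ 456.77 -332.52  127.41] F [ 0.31 -1.26 -3.01] w 0.307 g 61.5
turn [-0.28 -0.2   2.94] shift [655.32 -59.14 -12.59] yaw-only
```

```bash
python3 -m inch '[20,0,-10,0,0,3,20, 42,-4,0,0,0,0,20, 42,-4,0,0,0,0,20, 42,-4,0,0,0,0,20, 42,-4,0,0,0,0,20, 42,-4,0,0,0,0,20, 42,-4,0,0,0,0,20, 42,-4,0,0,0,0,20]' 60 >/dev/null
python3 -m inch '[42,-4,0,0,0,0,20, 42,-4,0,0,0,0,20, 42,-4,0,0,0,0,20, 42,-4,0,0,0,0,20, 42,-4,0,0,0,0,20, 42,-4,0,0,0,0,20, 42,-4,0,0,0,0,20, 0,0,0,0,0,0,20]' 60 >/dev/null
python3 -m inch '[32,-2,0,0,0,0,20, 15,-1,0,0,0,0,20, 0,0,0,0,0,0,20, 0,0,0,0,0,0,20, 0,0,0,0,0,0,20, 0,0,0,0,0,0,20, 0,0,0,0,0,0,20, 0,0,0,0,0,0,20]' 60
python3 go.py 432 325 30 -3
```

```text
time: 48.75
tool_pos: [0.434, 0.3226, 0.1389]
tcp_rot: [2.281, 2.16, -0.0]
wrist_force: [0.1, 0.4, -2.1]
width: 0.308
grip_force: 61.5
t 48.75 p [434.   322.61 138.94] F [ 0.09  0.38 -2.07] w 0.308 g 61.5
turn [ 0.   0.  -0.1] shift [  2.28  -2.12 108.94] yaw-only
```

```bash
python3 -m inch '[2,-2,35,0,0,0,20, 0,0,30,0,0,0,20, 0,0,20,0,0,0,20, 0,0,10,0,0,0,20, 0,0,8,0,0,0,20, 0,0,5,0,0,0,20, 0,0,1,0,0,0,20, 0,0,0,0,0,0,20]' 60
python3 -m inch '[0,0,0,0,0,0,46, 0,0,0,0,0,0,46, 0,0,0,0,0,0,46, 0,0,-10,0,0,0,46, 0,0,-30,0,0,0,46, 0,0,-40,0,0,0,46, 0,0,-30,0,0,0,46, 0,0,0,0,0,1.5,46]' 60
python3 go.py 517 -267 140 -4.5
python3 - <<'E'
from h import *
for b in blobs("top",viewer.read_camera("top"),.023,30):print(b)
E
```

```text
time: 49.55
tool_pos: [0.4326, 0.3257, 0.0307]
tcp_rot: [2.28, 2.161, 0.002]
wrist_force: [-0.5, -0.7, -2.1]
width: 0.31
grip_force: 61.5
time: 50.35
tool_pos: [0.4356, 0.3277, 0.1466]
tcp_rot: [2.308, 2.129, 0.018]
wrist_force: [0.4, -0.0, 1.3]
width: 0.538
grip_force: 0.0
t 50.35 p [435.64 327.73 146.61] F [ 0.44 -0.    1.28] w 0.538 g 0.0
turn [ 0.51 -0.41 -0.1 ] shift [-586.52  127.77    6.61] yaw-only
(array([160.7, 248.9]), 434, 247, 60, 44, 89.3)
(array([131.5, 248.9]), 434, 322, 65, 44, 89.3)
(array([357.9, 214.1]), 517, -268, 64, 41, 85.5)
(array([371.9, 189.2]), 580, -306, 63, 39, 89.3)
(array([259.2, 179. ]), 611, -12, 88, 68, 83.4)
```

```bash
python3 -m inch '[-20,4,4,0,0,0,46, -40,9,0,0,0,0,46, -40,9,0,0,0,0,46, -40,9,0,0,0,0,46, -40,9,0,0,0,0,46, -40,9,0,0,0,0,46, -40,9,0,0,0,0,46, -40,9,0,0,0,0,46]' 60 >/dev/null
python3 -m inch '[-40,9,0,0,0,0,46, -40,9,0,0,0,0,46, -40,9,0,0,0,0,46, -40,9,0,0,0,0,46, -40,9,0,0,0,0,46, -40,9,0,0,0,0,46, -32,5,0,0,0,0,46, -14,3,0,0,0,0,46]' 60 >/dev/null
python3 -m inch '[0,0,0,0,0,0,46, 0,0,0,0,0,0,46, 0,0,0,0,0,0,46, 0,0,0,0,0,0,46, 0,0,0,0,0,0,46, 0,0,0,0,0,0,46, 0,0,0,0,0,0,46, 0,0,0,0,0,0,46]' 60
python3 go.py 517 -267 29 -4.5
```

```text
time: 52.8
tool_pos: [0.5141, -0.269, 0.136]
tcp_rot: [2.308, 2.131, 0.0]
wrist_force: [0.2, 0.2, -0.7]
width: 0.543
grip_force: 0.0
t 52.8 p [ 514.08 -269.04  136.01] F [ 0.19  0.21 -0.67] w 0.543 g 0.0
turn [ 0.01  0.   -0.05] shift [  2.26   2.75 107.01] yaw-only
```

```bash
python3 -m inch '[2,3,27,0,0,0,46, 0,0,30,0,0,0,46, 0,0,25,0,0,0,46, 0,0,15,0,0,0,46, 0,0,10,0,0,0,46, 0,0,0,0,0,0,46, 0,0,0,0,0,0,20, 0,0,0,0,0,0,20]' 60
python3 -m inch '[0,0,0,0,0,0,20, 0,0,0,0,0,0,20, 0,0,0,0,0,0,20, 0,0,0,0,0,0,20, 0,0,-10,0,0,0,20, 0,0,-20,0,0,0,20, 0,0,-30,0,0,0,20, 0,0,-50,0,0,0,20]' 60
python3 go.py 532 325 140 -3
```

```text
time: 53.6
tool_pos: [0.5183, -0.2681, 0.0306]
tcp_rot: [2.306, 2.13, 0.001]
wrist_force: [0.8, -0.6, -1.8]
width: 0.309
grip_force: 62.2
time: 54.4
tool_pos: [0.5137, -0.2654, 0.1358]
tcp_rot: [-2.301, -2.125, 0.004]
wrist_force: [-0.2, 0.3, -1.8]
width: 0.309
grip_force: 62.3
t 54.4 p [ 513.66 -265.4   135.84] F [-0.19  0.28 -1.77] w 0.309 g 62.3
turn [-0.49 -0.24 -1.56] shift [590.55 -12.58  -4.16] yaw-only
```

```bash
python3 -m inch '[20,0,-2,0,0,-1.5,20, 40,-1,0,0,0,0,20, 40,-1,0,0,0,0,20, 40,-1,0,0,0,0,20, 40,-1,0,0,0,0,20, 40,-1,0,0,0,0,20, 40,-1,0,0,0,0,20, 40,-1,0,0,0,0,20]' 60 >/dev/null
python3 -m inch '[40,-1,0,0,0,0,20, 40,-1,0,0,0,0,20, 40,-1,0,0,0,0,20, 40,-1,0,0,0,0,20, 40,-1,0,0,0,0,20, 40,-1,0,0,0,0,20, 30,-1,0,0,0,0,20, 18,0,0,0,0,0,20]' 60 >/dev/null
python3 -m inch '[0,0,0,0,0,0,20, 0,0,0,0,0,0,20, 0,0,0,0,0,0,20, 0,0,0,0,0,0,20, 0,0,0,0,0,0,20, 0,0,0,0,0,0,20, 0,0,0,0,0,0,20, 0,0,0,0,0,0,20]' 60 >/dev/null
python3 go.py 532 325 30 -3
```

```text
t 56.8 p [535.16 320.29 140.96] F [ 0.07  0.67 -1.95] w 0.311 g 62.3
turn [ 0.01 -0.   -0.07] shift [  4.53  -3.4  110.96] yaw-only
```

```bash
python3 -m inch '[4,-3,35,0,0,0,20, 0,0,32,0,0,0,20, 0,0,20,0,0,0,20, 0,0,10,0,0,0,20, 0,0,8,0,0,0,20, 0,0,5,0,0,0,20, 0,0,1,0,0,0,20, 0,0,0,0,0,0,20]' 60
python3 -m inch '[0,0,0,0,0,0,46, 0,0,0,0,0,0,46, 0,0,0,0,0,0,46, 0,0,-10,0,0,0,46, 0,0,-30,0,0,0,46, 0,0,-40,0,0,0,46, 0,0,-30,0,0,0,46, 0,0,0,0,0,-3,46]' 60
python3 go.py 580 -305 140 0
python3 - <<'E'
from h import *
for b in blobs("top",viewer.read_camera("top"),.023,30):print(b)
E
```

```text
time: 57.6
tool_pos: [0.533, 0.325, 0.0308]
tcp_rot: [2.28, 2.161, 0.002]
wrist_force: [0.2, -0.2, -1.1]
width: 0.313
grip_force: 62.3
time: 58.4
tool_pos: [0.5362, 0.3268, 0.1475]
tcp_rot: [2.219, 2.219, 0.018]
wrist_force: [-0.1, 0.7, 0.4]
width: 0.541
grip_force: 0.0
t 58.4 p [536.21 326.8  147.47] F [-0.06  0.68  0.42] w 0.541 g 0.0
turn [ 0.59 -0.33  0.  ] shift [-631.8    43.79    7.47] yaw-only
(array([160.5, 248.9]), 434, 247, 60, 44, 89.3)
(array([131.5, 248.9]), 434, 322, 65, 44, 89.3)
(array([131. , 210.3]), 533, 324, 63, 44, 89.3)
(array([371.9, 189.2]), 580, -306, 63, 39, 89.3)
(array([259.3, 179.1]), 611, -12, 88, 68, 83.6)
```

```bash
python3 -m inch '[-22,1,6,0,0,0,46, -42,3,0,0,0,0,46, -42,3,0,0,0,0,46, -42,3,0,0,0,0,46, -42,3,0,0,0,0,46, -42,3,0,0,0,0,46, -42,3,0,0,0,0,46, -42,3,0,0,0,0,46]' 60 >/dev/null
python3 -m inch '[-42,3,0,0,0,0,46, -42,3,0,0,0,0,46, -42,3,0,0,0,0,46, -42,3,0,0,0,0,46, -42,3,0,0,0,0,46, -42,3,0,0,0,0,46, -42,3,0,0,0,0,46, -20,0,0,0,0,0,46]' 60 >/dev/null
python3 -m inch '[0,0,0,0,0,0,46, 0,0,0,0,0,0,46, 0,0,0,0,0,0,46, 0,0,0,0,0,0,46, 0,0,0,0,0,0,46, 0,0,0,0,0,0,46, 0,0,0,0,0,0,46, 0,0,0,0,0,0,46]' 60 >/dev/null
python3 go.py 580 -305 29 0
```

```text
t 60.85 p [ 574.73 -305.23  133.95] F [ 0.41 -0.25  0.11] w 0.538 g 0.0
turn [ 0.01  0.   -0.05] shift [  0.23   5.27 104.95] yaw-only
```

```bash
python3 -m inch '[0,5,25,0,0,0,46, 0,0,30,0,0,0,46, 0,0,25,0,0,0,46, 0,0,15,0,0,0,46, 0,0,10,0,0,0,46, 0,0,0,0,0,0,46, 0,0,0,0,0,0,20, 0,0,0,0,0,0,20]' 60
python3 -m inch '[0,0,0,0,0,0,20, 0,0,0,0,0,0,20, 0,0,0,0,0,0,20, 0,0,0,0,0,0,20, 0,0,-10,0,0,0,20, 0,0,-20,0,0,0,20, 0,0,-30,0,0,0,20, 0,0,-50,0,0,0,20]' 60
python3 go.py 530 245 140 -3
```

```text
time: 61.65
tool_pos: [0.5809, -0.3061, 0.0306]
tcp_rot: [2.221, 2.218, 0.001]
wrist_force: [0.1, 0.6, -1.3]
width: 0.313
grip_force: 61.0
time: 62.45
tool_pos: [0.5759, -0.3033, 0.135]
tcp_rot: [-2.215, -2.213, 0.004]
wrist_force: [1.5, 0.0, -2.9]
width: 0.312
grip_force: 61.0
t 62.45 p [ 575.86 -303.28  134.95] F [ 1.47  0.02 -2.87] w 0.312 g 61.0
turn [-0.54 -0.29  2.94] shift [545.13 -74.49  -5.05] yaw-only
```

```bash
python3 -m inch '[20,0,-2,0,0,3,20, 40,-6,0,0,0,0,20, 40,-6,0,0,0,0,20, 40,-6,0,0,0,0,20, 40,-6,0,0,0,0,20, 40,-6,0,0,0,0,20, 40,-6,0,0,0,0,20, 40,-6,0,0,0,0,20]' 60 >/dev/null
python3 -m inch '[40,-6,0,0,0,0,20, 40,-6,0,0,0,0,20, 40,-6,0,0,0,0,20, 40,-6,0,0,0,0,20, 40,-6,0,0,0,0,20, 28,-5,0,0,0,0,20, 15,-4,0,0,0,0,20, 0,0,0,0,0,0,20]' 60 >/dev/null
python3 -m inch '[0,0,0,0,0,0,20, 0,0,0,0,0,0,20, 0,0,0,0,0,0,20, 0,0,0,0,0,0,20, 0,0,0,0,0,0,20, 0,0,0,0,0,0,20, 0,0,0,0,0,0,20, 0,0,0,0,0,0,20]' 60 >/dev/null
python3 go.py 530 245 30 -3
```

```text
t 64.85 p [526.72 241.1  140.91] F [-0.02 -0.56 -3.28] w 0.31 g 61.0
turn [ 0.   -0.   -0.06] shift [  4.06   3.07 110.91] yaw-only
```

```bash
python3 -m inch '[4,3,35,0,0,0,20, 0,0,32,0,0,0,20, 0,0,20,0,0,0,20, 0,0,10,0,0,0,20, 0,0,8,0,0,0,20, 0,0,5,0,0,0,20, 0,0,1,0,0,0,20, 0,0,0,0,0,0,20]' 60
python3 -m inch '[0,0,0,0,0,0,46, 0,0,0,0,0,0,46, 0,0,0,0,0,0,46, 0,0,-10,0,0,0,46, 0,0,-30,0,0,0,46, 0,0,-40,0,0,0,46, 0,0,-40,0,0,0,46, 0,0,-40,0,0,0,46]' 60
python3 - <<'E'
from h import *
im=viewer.read_camera("top");s=viewer.read_camera("side")
for b in blobs("top",im,.023,30):print(b)
cv2.imwrite("pics/f.png",cv2.convertScaleAbs(np.hstack([cv2.resize(im[...,::-1],(400,300)),cv2.resize(s[...,::-1],(400,300))]),alpha=1.5))
E
```

```text
time: 65.65
tool_pos: [0.5307, 0.2453, 0.0308]
tcp_rot: [2.279, 2.161, 0.002]
wrist_force: [-0.3, 0.7, -2.0]
width: 0.31
grip_force: 61.0
time: 66.45
tool_pos: [0.5298, 0.2449, 0.1923]
tcp_rot: [2.28, 2.161, 0.001]
wrist_force: [-0.3, 0.4, -0.4]
width: 0.536
grip_force: 0.0
(array([133.3, 250.5]), 434, 321, 65, 44, 84.9)
(array([160.7, 248.8]), 433, 246, 62, 44, 86.6)
(array([162. , 210.6]), 531, 243, 63, 42, 89.3)
(array([140.4, 210.6]), 533, 300, 39, 16, 0.2)
(array([259.3, 179.1]), 611, -12, 89, 68, 83.6)
```

View pics/f.png

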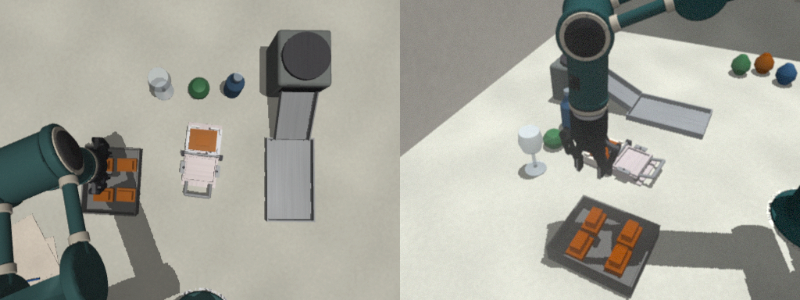

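The tray is empty. All four castings stand upright in the tote (side view ≈(605,240)), the plaque is in the nest, the plate is open, and the goblet, flask and paperweight are where they started.

```bash
python3 -c "from workcell import job; print(job.finish_job())"
```

```text
the job is handed in; nothing more can be done
None
```

The job is handed in, at about 67 s on the robot's clock: the last pictures show the plaque face-down and flat in the nest, the empty plate back on its open stop, all four castings standing on their bases in the tote, and the goblet, flask and paperweight untouched.

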